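# Find the socket that fits the pipe clamp's nut

### The arm

A 6-joint arm with a two-finger parallel gripper is mounted at the origin on the work surface. World frame = base frame: x ahead of the robot, y to its left, z up, the work surface at z = 0. Lengths are in mm, angles in degrees, forces in N, time in s.
With the tool pointing down it reaches from about 275 to 850 mm from the base axis. Payload 5.2 kg.
Tool frame: the origin (TCP) lies midway between the tips of the shut fingers; the grasp point (between the pads) lies 19 mm behind it; z points along the fingers, x is the direction in which the jaws open and shut, and the axes are right-handed (so a half turn about z gives the same grasp; the last joint's range is limited). The gripper opens to 85 mm and grips with 20 to 120 N. Pads are 22 mm wide; open, the fingers measure 114 mm over their backs; the gripper's body (76 mm by 85 mm) begins 54 mm behind the grasp point. The pads swing forward as they close: fully open they stand 13 mm farther back than shut.
Start: joints at [58.281, 14.817, 87.949, -0, 77.235, -11.62], TCP at [188.985, 516.516, 194.91] pointing down, gripper open.
Joint ranges: [-179.93, 179.93], [-52.35, 119.4], [10.71, 147.94], [-69.91, 249.91], [12.55, 155.21], [-178.61, 178.61]. Speed limits (degrees/s): [147.25, 147.25, 180, 180, 180, 180].

### API

Orientations are given as a 3x3 rotation matrix whose columns are the frame's x, y, z axes.
In Python, from bench import env, cams, order, nets gives the robot as it stands. The module is installed in compiled form; this text tells all that it offers.
- The arm moves only by the tool send_rows, never from a script. Its argument "series" is a list of rows, each a list of 4 numbers: the shift along the tool's x, y, z in m, then the turn about the tool's z in rad. A call has 1 to 12 rows; each row shifts and turns the commanded pose from where the row before left it, along the tool's axes as they then stand; what a row does not reach is not made up. A row lasts 1/12 s, in which the tool goes at most 41.7 mm and 7.16 degrees, less where a joint would pass 70% of its speed; a pose out of reach is approached as far as the arm can. A call with a gripper value outside its range is refused whole. "gripper" is the closure, from 0 (fully open) to 1 (shut), set as the call begins (left out, the last holds). The fingers move at their own pace and stop on an object; "squeeze" is the grip in N (left out, the last holds). Time passes only in rows, so rows that do not move let the fingers close. It gives the time, the measured TCP pose, the force and the opening at its end, in the units of the state.
- env.observe(): the state, without advancing time (a new reading comes with each control period).
- cams.get_image(name): name is "side" or "top" or "wrist"; returns a dict with "img" (400x640x3 uint8, red, green, blue), "z_map" (400x640 float32, mm along the optical axis (not along the pixel's ray), 0 where there is no reading), "vertical_fov" (degrees; the focal length in pixels is half the picture's height over the tangent of half this angle, whatever the lens; pixels are square), "cx", "cy" (the principal point, pixels), "rvec" (rotation vector, rad) and "tvec" (3), from world to camera coordinates, as OpenCV has them. Camera axes: x right, y down, z forward; pixel columns grow to the right and rows downward; lengths in mm; the calibration is good to about 2 mm. The wrist camera is an equidistant fisheye: a pixel r from the principal point sees the ray r / f radians off the axis. A picture is of the moment at which its call begins.
- order.finish_job(): hands the job in, once; it reports no verdict.
Trained networks look in a picture, given as the dict that the camera call returned (one of the last four; its "shot" number tells which), for a name from the list of things; names that differ only in an ending like _2 or _b are one class to them, and where a whole thing is asked for, a point or a joint stands for the part that bears it (a point fixed in the world has none). Each returns a list of dicts, best first, with "confidence" (0 to 1); they miss things now and then, are a little off and sometimes report something else, mostly with a low value. They report only what shows in the picture. A call takes as long as a camera call.
- nets.recognise(picture, query): "rect" ([left, top, right, bottom] in pixels, round what is visible of it).
- nets.tip_of(picture, query): "location" ([row, column] in pixels: a listed point, or the origin of a listed thing).
The state is a dict: "clock": time; "joint_pos": joint angles; "dq": joint speeds; "joint_torque": joint torques, N m; "tool_pos": TCP position; "tool_rot": TCP orientation; "force": force on the tool from outside, world axes, zero at the start; "wrist_torque": the same for the moment, N m; "width": finger opening in mm.
Only numpy, scipy, OpenCV 4.12 (cv2) and the standard library are available. Lean on these libraries where they do the work, as an engineer would, in place of code of your own. Each camera call takes 0.05 s, during which the arm holds its last target.

### The job

Slide the cover of the socket case fully open, then find the socket that fits the nut on the strap clamp holding the pipe (not the spare nut on the post), trying it on: the right one slips down all the way around the nut to the washer with hardly any play. Finish still gripping the fitting socket, upright and fully down on that nut; the sockets that do not fit stand in the case, let go, the cover stays open, and the hammer, can and square are left alone.

Things in the scene. Friction and masses are not known exactly. Their poses are not given: they have to be found in the camera images.
- case: grey open socket case fixed to the bench, 128 (x) by 262 (y) by 62 mm high, walls and floor 6 mm; origin at the centre of its underside, its floor at 6 mm; under the cover it holds the three sockets. Two guide rails along x carry the cover out beyond its +x side, their tops 70 mm high, 138 mm out to either side in y, ending 186 mm from the centre in +x.
- cover (a joint): how far the flat aluminium cover (128 by 260 by 4 mm, its top face at 66 mm above the bench) has slid along the case's +x axis, m: 0 shut, 0.12 fully open at the stop. Starts at 0 to 0.025. Stays where it is left; about 2 N moves it, plus 4 N per m/s.
- cover_grip (a point): centre of the top of the upright rib on the cover: rib 12 mm thick (case x), 70 mm long (case y), 25 mm tall, its top 91 mm above the bench; 30 mm to the -x side of the cover's centre; axes as the case's.
- socket_s: small hexagonal steel tube socket, open at both ends, 50 mm tall, 24 mm across outer flats, hex bore 18 mm (too small for either nut); bore and outer flats parallel. Starts upright on the case floor, any yaw, at y about -75, 0 or 75 mm in the case, x about 0. Origin: centre of its lower end, z up the tube, +x square to a flat. Grip it across opposite flats.
- socket_m: middle hexagonal steel tube socket, open at both ends, 50 mm tall, 31 mm across outer flats, hex bore 24 mm (fits the 22 mm nut, does not go on the 30 mm nut); bore and outer flats parallel. Starts upright on the case floor, any yaw, at y about -75, 0 or 75 mm in the case, x about 0. Origin: centre of its lower end, z up the tube, +x square to a flat. Grip it across opposite flats.
- socket_l: large hexagonal steel tube socket, open at both ends, 50 mm tall, 39 mm across outer flats, hex bore 32 mm (fits the 30 mm nut, much too loose on the 22 mm nut); bore and outer flats parallel. Starts upright on the case floor, any yaw, at y about -75, 0 or 75 mm in the case, x about 0. Origin: centre of its lower end, z up the tube, +x square to a flat. Grip it across opposite flats.
- clamp: fixed strap clamp on a jig plate 200 by 120 mm: a flat steel strap along its x (155 by 40 mm, top 72 mm above the bench) held by the stud and nut, over a short lying pipe of 48 mm. Nothing but the stud and nut stands above the strap. Origin at bench level on the axis of the stud that stands in it.
- post: fixed round steel post, foot 64 mm and column 40 mm wide, 72 mm high, that stores the spare stud and nut; origin at bench level on its axis. Not to be worked on.
- nut_p: upright stud with washer and tight hex nut, in the clamp or in the post. One of the two nuts is 22, the other 30 mm across flats; which is not told. Origin at bench level on its axis; +x square to a flat, any yaw. Washer 48 mm wide, top at 75 mm; nut from there to 91 mm, its flats tapering in 2.5 mm over the top 6 mm; stud (14 or 19 mm thick) to 105 mm. The nut does not turn.
- nut_q: upright stud with washer and tight hex nut, in the clamp or in the post. One of the two nuts is 22, the other 30 mm across flats; which is not told. Origin at bench level on its axis; +x square to a flat, any yaw. Washer 48 mm wide, top at 75 mm; nut from there to 91 mm, its flats tapering in 2.5 mm over the top 6 mm; stud (14 or 19 mm thick) to 105 mm. The nut does not turn.
- nut_p_seat (a point): on the axis of nut_p at the top of its washer (75 mm above the bench), where a seated socket's lower end rests; axes as nut_p.
- nut_q_seat (a point): the same for nut_q.
- hammer: hammer lying on the bench, 220 mm long; bystander; origin under its middle.
- spray: upright aluminium can, 54 mm wide, 150 mm tall; bystander; origin at its foot.
- square: dark steel corner square lying flat, legs 90 mm, 16 mm thick; bystander; origin in the middle of one leg's underside.

How it is judged (in metres and radians):
On the way, in this order (a step that is already met when the one before it is completed fails the run):
1. the cover is slid fully open (value of joint cover above 0.11 m), for 0.2 s.
2. the socket that fits the clamp's nut is gripped and lifted out of the case (((horizontal distance between nut_p and clamp below 0.02 m and height (world z) of socket_m above 0.075 m and contact force between the fingers and socket_m above 1 N) or (horizontal distance between nut_q and clamp below 0.02 m and height (world z) of socket_l above 0.075 m and contact force between the fingers and socket_l above 1 N))), for 0.1 s.
At the end, for the whole second after the job is handed in: The socket matching the clamp's nut is around it, lower end within 5 mm of the washer and 4 mm of the axis, within 7 degrees of upright, gripped with over 3 N; the other two stand (within 11 degrees) at rest and free in the case; the cover is 100 mm or more open (value of joint cover above 0.1 m and ((horizontal distance between nut_p and clamp below 0.02 m and horizontal distance between socket_m and nut_p_seat below 0.004 m and z of socket_m in the frame of nut_p_seat between -0.005 and 0.005 m and angle between socket_m's own z axis and vertical below 0.12 rad and contact force between the fingers and socket_m above 3 N and (x of socket_s in the frame of case between -0.058 and 0.058 m and y of socket_s in the frame of case between -0.125 and 0.125 m and z of socket_s in the frame of case below 0.025 m and angle between socket_s's own z axis and vertical below 0.2 rad and contact force between the fingers and socket_s below 0.5 N and linear speed of socket_s below 0.05 m/s) and (x of socket_l in the frame of case between -0.058 and 0.058 m and y of socket_l in the frame of case between -0.125 and 0.125 m and z of socket_l in the frame of case below 0.025 m and angle between socket_l's own z axis and vertical below 0.2 rad and contact force between the fingers and socket_l below 0.5 N and linear speed of socket_l below 0.05 m/s)) or (horizontal distance between nut_q and clamp below 0.02 m and horizontal distance between socket_l and nut_q_seat below 0.004 m and z of socket_l in the frame of nut_q_seat between -0.005 and 0.005 m and angle between socket_l's own z axis and vertical below 0.12 rad and contact force between the fingers and socket_l above 3 N and (x of socket_s in the frame of case between -0.058 and 0.058 m and y of socket_s in the frame of case between -0.125 and 0.125 m and z of socket_s in the frame of case below 0.025 m and angle between socket_s's own z axis and vertical below 0.2 rad and contact force between the fingers and socket_s below 0.5 N and linear speed of socket_s below 0.05 m/s) and (x of socket_m in the frame of case between -0.058 and 0.058 m and y of socket_m in the frame of case between -0.125 and 0.125 m and z of socket_m in the frame of case below 0.025 m and angle between socket_m's own z axis and vertical below 0.2 rad and contact force between the fingers and socket_m below 0.5 N and linear speed of socket_m below 0.05 m/s)))); the arm keeps its last pose, push and grip.
It fails at once if the hammer is disturbed (moved over 30 mm) (distance of hammer from where it was at the start of the episode above 0.03 m).
It fails at once if the spray is disturbed (moved over 30 mm) (distance of spray from where it was at the start of the episode above 0.03 m).
It fails at once if the square is disturbed (moved over 30 mm) (distance of square from where it was at the start of the episode above 0.03 m).
It also fails if it takes over 72 s, if anything falls off the work surface, if the arm or the gripper's body presses on something with over 40 N, if the wrist force passes 120 N, or if a joint passes its speed limit or range.

## Working session

There is one attempt and no reset: what is moved stays moved. The work goes in short steps, Python scripts to look and compute and a tool call to move; the robot and the scene stay as the last step left them, time stands still between calls to the robot, and variables do not carry over. Pictures are saved under pics/ and viewed, and the job is handed in when it is done.

Besides the shell and the picture viewer there is one more tool, called after ">>>" as name(argument=value, ...), one argument or row to a line, values as JSON. send_rows: Moves the arm, as the interface text tells. Its arguments: {"type":"object","properties":{"series":{"type":"array","items":{"type":"array","items":{"type":"number"}}},"gripper":{"type":"number"},"squeeze":{"type":"number"}},"required":["series"]}

```bash
mkdir -p pics
cat > h.py <<'E'
import numpy as np, cv2
from bench import env, cams, order, nets
def shot(name,fn=None):
    p=cams.get_image(name)
    if fn: cv2.imwrite('pics/'+fn+'.png',p['img'][:,:,::-1])
    return p
def f_of(p): return p['img'].shape[0]/2/np.tan(np.radians(p['vertical_fov'])/2)
def RT(p):
    return cv2.Rodrigues(np.array(p['rvec'],float))[0],np.array(p['tvec'],float).ravel()
def ray(p,row,col,fish=False):
    f=f_of(p);x=(col-p['cx']);y=(row-p['cy'])
    if fish:
        r=np.hypot(x,y);th=r/f
        d=np.array([x/r*np.sin(th),y/r*np.sin(th),np.cos(th)]) if r>1e-9 else np.array([0,0,1.])
    else: d=np.array([x/f,y/f,1.])
    R,t=RT(p); 
    return -R.T@t, R.T@(d/np.linalg.norm(d))
def atz(p,row,col,z,fish=False):
    c,d=ray(p,row,col,fish); return c+d*(z-c[2])/d[2]
def proj(p,X,fish=False):
    R,t=RT(p);q=R@np.array(X,float)+t;f=f_of(p)
    if fish:
        th=np.arctan2(np.hypot(q[0],q[1]),q[2]);s=f*th/np.hypot(q[0],q[1])
        return p['cy']+q[1]*s,p['cx']+q[0]*s
    return p['cy']+f*q[1]/q[2],p['cx']+f*q[0]/q[2]
def cloud(p,fish=False):
    z=p['z_map'].astype(float);H,W=z.shape;u,v=np.meshgrid(np.arange(W),np.arange(H));f=f_of(p)
    x=u-p['cx'];y=v-p['cy']
    if fish:
        r=np.hypot(x,y)+1e-9;th=r/f;s=np.tan(th)/r
    else: s=1/f
    q=np.stack([x*s*z,y*s*z,z],-1);R,t=RT(p)
    w=(q-t)@R
    w[(z<=0)]=np.nan
    return w
def tri(rays):
    A=np.zeros((3,3));b=np.zeros(3)
    for c,d in rays:
        M=np.eye(3)-np.outer(d,d);A+=M;b+=M@c
    return np.linalg.solve(A,b)
E
cat > a.py <<'E'
from h import *
s=env.observe();print({k:np.round(v,2).tolist() for k,v in s.items()})
P={n:shot(n,n+'0') for n in('top','side','wrist')}
for n,p in P.items():
    print(n,'fov',p['vertical_fov'],p['cx'],p['cy'],-RT(p)[0].T@RT(p)[1])
    for q in ['case','cover','clamp','post','nut_p','nut_q','hammer','spray','square']:
        r=nets.recognise(p,q)[:2];t=nets.tip_of(p,q)[:2]
        print(q,[(np.round(a['rect']).tolist(),round(a['confidence'],2)) for a in r],[(np.round(a['location'],1).tolist(),round(a['confidence'],2)) for a in t])
    for q in ['cover_grip','nut_p_seat','nut_q_seat']:
        t=nets.tip_of(p,q)[:2]
        print(q,[(np.round(a['location'],1).tolist(),round(a['confidence'],2)) for a in t])
E
python3 a.py
```

```text
{'clock': 0.0, 'joint_pos': [58.28, 14.86, 88.01, -0.0, 77.23, -11.62], 'dq': [0.03, 0.02, 0.14, -0.1, -0.07, -0.01], 'joint_torque': [0.0, -44.6, -29.06, 0.0, 0.01, 0.0], 'tool_pos': [188.68, 515.99, 194.07], 'tool_rot': [[0.34, 0.94, -0.0], [0.94, -0.34, -0.0], [-0.0, -0.0, -1.0]], 'force': [-0.57, 0.41, -0.46], 'wrist_torque': [-0.03, 0.04, 0.0], 'width': 85.44}
top fov 46.2545731402721 323.9601895529494 201.8781078234069 [ 304.75665536   37.90420813 1195.26605762]
case [([201.0, 72.0, 326.0, 189.0], 0.9), ([206.0, 116.0, 317.0, 176.0], 0.34)] [([249.0, 451.5], 0.64), ([157.3, 263.2], 0.63)]Traceback (most recent call last):
  File "a.py", line 7, in <module>
    r=nets.recognise(p,q)[:2];t=nets.tip_of(p,q)[:2]
                                ~~~~~~~~~~~^^^^^
ValueError: it knows: case, clamp, cover_grip, hammer, nut, nut_p_seat, nut_q_seat, post, socket, spray, square
```

```bash
cat > a.py <<'E'
from h import *
P={n:shot(n,n+'0') for n in('top','side','wrist')}
for n,p in P.items():
    print(n,'fov',p['vertical_fov'],p['cx'],p['cy'],-RT(p)[0].T@RT(p)[1])
    for q in ['case','cover_grip','clamp','post','nut_p_seat','nut_q_seat']:
        t=nets.tip_of(p,q)[:3]
        print(q,[(np.round(a['location'],1).tolist(),round(a['confidence'],2)) for a in t])
print(env.observe()['clock'])
E
python3 a.py
```

```text
top fov 46.2545731402721 323.9601895529494 201.8781078234069 [ 304.75665536   37.90420813 1195.26605762]
case [([156.6, 266.5], 0.82), ([153.5, 441.7], 0.55)]
cover_grip [([152.6, 257.3], 0.79), ([207.4, 339.3], 0.34)]
clamp [([158.5, 433.9], 0.82)]
post [([208.9, 342.7], 0.48)]
nut_p_seat [([151.0, 438.7], 0.71)]
nut_q_seat [([209.7, 342.6], 0.61)]
side fov 57.36135327552179 323.8367238407627 199.16108302055923 [-178.64849066  610.85650451  559.73258758]
case [([232.4, 246.8], 0.71)]
cover_grip []
clamp [([179.8, 362.6], 0.6)]
post [([223.6, 338.6], 0.78)]
nut_p_seat [([162.2, 357.1], 0.44)]
nut_q_seat [([201.8, 337.5], 0.78)]
wrist fov 65.70646984690485 318.74914407721195 200.12974322215834 [116.33481611 543.1288773  374.50005387]
case [([307.8, 166.6], 0.32), ([255.8, 251.3], 0.2)]
cover_grip [([309.1, 165.6], 0.28)]
clamp []
post []
nut_p_seat []
nut_q_seat []
1.35
```

View pics/top0.png

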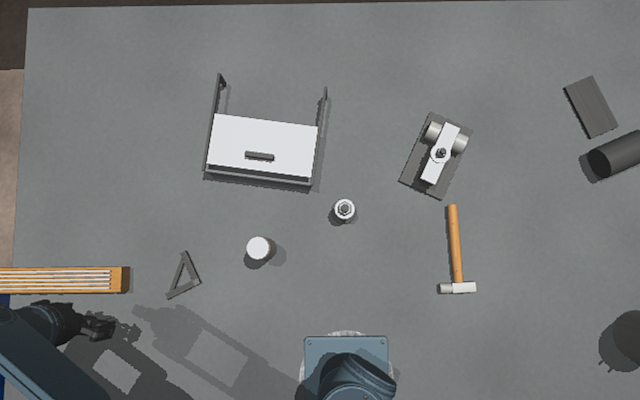

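View pics/side0.png

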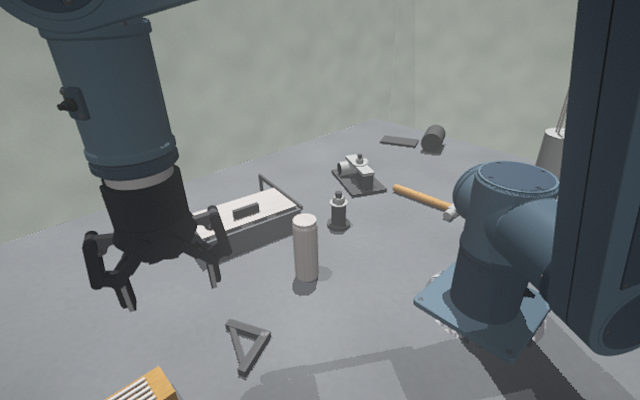

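View pics/wrist0.png

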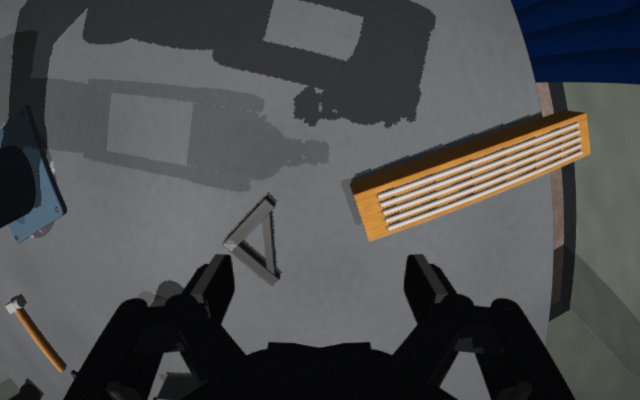

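Top view: shut case with rib at (r155, c260), guide rails going up the picture (world +x); post at (209,343), clamp nut at (153,440), hammer (250,456), can (248,258), square (275,184). I'll measure from depth.

```bash
cat > b.py <<'E'
from h import *
p=shot('top');ps=shot('side')
w=cloud(p);np.save('topw.npy',w);np.save('topi.npy',p['img'])
def reg(zlo,zhi,r0,r1,c0,c1,W=w):
    m=np.zeros(W.shape[:2],bool);m[r0:r1,c0:c1]=True
    m&=(W[...,2]>zlo)&(W[...,2]<zhi);return W[m]
for nm,a in dict(cover=(58,74,100,185,195,325),rib=(83,97,140,170,235,285),strap=(64,80,110,200,400,475),stem_c=(86,120,140,166,428,452),post=(86,120,190,225,325,365),posttop=(64,120,190,225,325,365)).items():
    q=reg(*a)
    if len(q)<4: print(nm,len(q));continue
    rc=cv2.minAreaRect(q[:,:2].astype(np.float32)); print(nm,len(q),np.round(np.nanmean(q,0),1),[np.round(x,1) for x in rc],'zmax',q[:,2].max())
np.set_printoptions(linewidth=200,suppress=True)
print(np.round(w[130:178:3,425:457:2,2]).astype(float)) 
print(np.round(w[196:224:2,330:358:2,2]))
E
python3 b.py
```

```text
cover 6017 [571.7 202.   65.8] [array([597.5, 199.4]), array([277.6, 213.8]), np.float64(81.8)] zmax 73.92505377196902
rib 153 [543.8 206.5  90.2] [array([544.2, 206.4]), array([69.5, 12.2]), np.float64(81.9)] zmax 96.1009949143378
strap 987 [ 545.9 -232.    72.3] [array([ 547.3, -233.1]), array([ 46.7, 155.2]), np.float64(64.2)] zmax 79.92891788617064
stem_c 63 [ 543.9 -230.7   97.7] [array([ 542.5, -231.7]), array([20. , 18.8]), np.float64(70.9)] zmax 109.43332854883505
post 126 [412.4   2.5  95.6] [array([413.3,   1.8]), array([28.6, 31.3]), np.float64(89.1)] zmax 109.8513730990871
posttop 311 [412.2   2.4  83.6] [array([412.3,   2.6]), array([45.9, 46.4]), np.float64(88.4)] zmax 109.8513730990871
[[ 16.  57.  58.  57.  64.  61.  59.  63.  72.  73.  70.  71.  74.  71.  70.  74.]
 [ 54.  51.  56.  51.  54.  54.  55.  70.  72.  71.  66.  71.  72.  74.  71.  72.]
 [ 43.  49.  51.  51.  48.  54.  57.  69.  69.  77.  72.  72.  74.  75.  74.  72.]
 [ 18.  34.  40.  45.  48.  49.  73.  74.  73.  72.  74.  72.  72.  73.  68.  60.]
 [ 13.  12.  16.  13.  11.  66.  69.  72.  71.  71.  75.  
[... 1261 characters left out ...]
. 106. 107. 104.  91.  73.  71.   0.  -3.]
 [  1.  11.  11.  74.  87.  92. 103. 106. 108.  90.  86.  70.  10.   1.]
 [ -6.  10.  69.  77.  90.  88. 104. 101. 106.  91.  87.  74.  14.   2.]
 [ -2.  14.  76.  77.  90.  91. 107. 102. 103.  90.  84.  77.  10.  -3.]
 [ -0.  11.  11.  72.  73.  85.  89.  89.  94.  nan  77.  72.  11.   0.]
 [  1.  13.  10.  76.  78.  73.  83.  85.  72.  78.  76.  12.  11.  -1.]
 [ -2.  12.   8.  12.  74.  75.  72.  74.  73.  76.   7.  10.  12.   4.]
 [ -0.  -3.  14.  13.  15.   9.  70.  76.  10.  10.   9.  10.   0.  -0.]
 [  4.  -4.  -4.  13.   7.   8.   9.   7.   7.   6.   8.  -1.  -1.  -0.]
 [ -0.  -2.   1.  -2.  10.   7.   8.  11.   8.  nan  -0.   2.   1.  -3.]]
```

```bash
cat >> h.py <<'E'
def cmdyaw(s=None):
    s=s or env.observe();R=np.array(s['tool_rot']);return np.degrees(np.arctan2(R[1,0],R[0,0]))
def plan(tgt,yaw=None,n=None,start=None,yaw0=None,mx=38,mt=6.8):
    s=env.observe();a=np.array(s['tool_pos'],float) if start is None else np.array(start,float)
    y=cmdyaw(s) if yaw0 is None else yaw0
    dy=0 if yaw is None else (yaw-y+180)%360-180
    d=np.array(tgt,float)-a
    n=n or int(max(1,np.ceil(np.linalg.norm(d)/mx),np.ceil(abs(dy)/mt)))
    rows=[];pos=a.copy();cy=y
    for i in range(n):
        want=a+d*(i+1)/n;r=np.radians(cy);e=want-pos
        X=np.array([np.cos(r),np.sin(r),0]);Y=np.array([np.sin(r),-np.cos(r),0])
        row=np.round([e@X/1e3,e@Y/1e3,-e[2]/1e3,0],4)
        t=-np.radians(y+dy*(i+1)/n-cy);row[3]=np.round(t,3)
        pos=pos+1e3*(row[0]*X+row[1]*Y)+[0,0,-1e3*row[2]];cy-=np.degrees(row[3]);rows.append((row+0.0).tolist())
    print(rows,'end',np.round(pos,1),round(cy,1));return rows
E
cat > c.py <<'E'
from h import *
w=np.load('topw.npy')
th=np.radians(-8.1);X=np.array([np.cos(th),np.sin(th)]);Y=np.array([-X[1],X[0]])
o=np.array([544.2,206.4])
q=w[50:215,180:350].reshape(-1,3);u=(q[:,:2]-o)@np.stack([X,Y],1);z=q[:,2]
m=(z>58)&(z<78)&(np.abs(u[:,1])<145)
print('in y',np.percentile(u[m,1],[0.2,1,99,99.8]))
for lo,hi in[(-146,-132),(132,146)]:
    k=m&(u[:,1]>lo)&(u[:,1]<hi);print('rail',k.sum(),np.percentile(u[k,0],[.5,2,98,99.5]),z[k].mean())
k=m&(np.abs(u[:,1])<110);print('cover+case',np.percentile(u[k,0],[.3,2,98,99.7]))
k2=k&(z>50)
h,e=np.histogram(u[k2,0],bins=np.arange(-70,110,2));print(list(zip(e.astype(int),h)))
for n_,(r,c) in dict(can=(248,258)).items(): print(n_,w[r,c])
plan([544,206.5,175],-8.1)
E
python3 c.py
```

```text
in y [-138.18626015 -137.13719     136.38939407  137.93934977]
rail 271 [-52.97937174 -49.23995369 193.55532508 195.78217224] 69.42774711352777
rail 240 [-51.84433331 -48.63178374 192.85807804 196.69707079] 69.27931761183892
cover+case [-52.64966132 -50.51513707  91.55567166  93.89029099]
[(np.int64(-70), np.int64(0)), (np.int64(-68), np.int64(0)), (np.int64(-66), np.int64(0)), (np.int64(-64), np.int64(0)), (np.int64(-62), np.int64(0)), (np.int64(-60), np.int64(0)), (np.int64(-58), np.int64(0)), (np.int64(-56), np.int64(0)), (np.int64(-54), np.int64(39)), (np.int64(-52), np.int64(72)), (np.int64(-50), np.int64(67)), (np.int64(-48), np.int64(53)), (np.int64(-46), np.int64(0)), (np.int64(-44), np.int64(0)), (np.int64(-42), np.int64(0)), (np.int64(-40), np.int64(0)), (np.int64(-38), np.int64(0)), (np.int64(-36), np.int64(3)), (np.int64(-34), np.int64(71)), (np.int64(-32), np.int64(71)), (np.int64(-30), np.int64(68)), (np.int64(-28), np.int64(78)), (np.int64(-26), np.int64(68)), (np.int64(-24), np.int64(72)), (np.int64(-22), np.int64(78)), (np.int64(-20), np.int64(66)), (np.int64(-18), n
[... 1675 characters left out ...]
), np.int64(11)), (np.int64(96), np.int64(0)), (np.int64(98), np.int64(0)), (np.int64(100), np.int64(0)), (np.int64(102), np.int64(0)), (np.int64(104), np.int64(0)), (np.int64(106), np.int64(0))]
can [318.81375761 196.48080444 149.80590766]
[[-0.013, 0.0338, 0.0015, 0.105], [-0.0094, 0.0351, 0.0016, 0.104], [-0.0057, 0.0358, 0.0015, 0.105], [-0.0019, 0.0362, 0.0015, 0.105], [0.0019, 0.0362, 0.0016, 0.105], [0.0056, 0.0358, 0.0015, 0.104], [0.0094, 0.035, 0.0015, 0.105], [0.013, 0.0339, 0.0015, 0.105], [0.0164, 0.0323, 0.0016, 0.104], [0.0197, 0.0304, 0.0015, 0.105], [0.0228, 0.0282, 0.0015, 0.105], [0.0256, 0.0256, 0.0016, 0.105], [0.0282, 0.0229, 0.0015, 0.104]] end [544.  206.5 175. ] -8.1
```

>>> send_rows(
  series=[
    [-0.013,0.034,0.0015,0.105],
    [-0.0095,0.035,0.0015,0.105],
    [-0.0055,0.036,0.0015,0.105],
    [-0.002,0.036,0.0015,0.105],
    [0.002,0.036,0.0015,0.105],
    [0.0055,0.036,0.0015,0.105],
    [0.0095,0.035,0.0015,0.105],
    [0.013,0.034,0.0015,0.105],
    [0.0165,0.032,0.0015,0.105],
    [0.0195,0.0305,0.0015,0.105],
    [0.023,0.028,0.0015,0.105],
    [0.0255,0.0255,0.0015,0.105],
  ],
  gripper=0.3,
)

```text
clock: 2.45
tool_pos: [517.5, 228.9, 177.0]
tool_rot: [[0.999, -0.045, 0.0], [-0.045, -0.999, 0.0], [0.0, -0.0, -1.0]]
force: [0.5, 0.7, -0.5]
width: 59.7
```

```bash
python3 -c "
from h import *
plan([544.2,206.4,120],-8.1);plan([544.2,206.4,71],-8.1)"
```

```text
[[0.0138, 0.0106, 0.0285, 0.048], [0.0144, 0.01, 0.0285, 0.048]] end [544.2 206.4 120. ] -8.1
[[0.0092, 0.0071, 0.0353, 0.032], [0.0095, 0.0068, 0.0353, 0.032], [0.0096, 0.0065, 0.0354, 0.032]] end [544.2 206.4  71. ] -8.1
```

>>> send_rows(
  series=[
    [0.0138,0.0106,0.02,0.048],
    [0.0144,0.01,0.02,0.048],
    [0,0,0.015,0],
    [0,0,0,0],
  ],
)

```text
clock: 2.78
tool_pos: [541.5, 206.4, 118.2]
tool_rot: [[0.99, -0.138, -0.007], [-0.138, -0.99, -0.001], [-0.006, 0.002, -1.0]]
force: [-1.0, -0.0, -0.2]
width: 59.4
```

```bash
python3 -c "
from h import *
p=shot('wrist','w1');print(cmdyaw())
c=nets.tip_of(p,'cover_grip');print(c[:2]);
if c: print(atz(p,*c[0]['location'],91,True))
plan([544.2,206.4,71],-8.1)"
```

```text
-7.843910483570643
[{'location': [220.6, 325.6], 'confidence': 0.76}]
[546.08262329 202.15892587  91.        ]
[[0.0009, 0.0006, 0.0253, 0.003], [0.0009, 0.0007, 0.0253, 0.002]] end [544.2 206.4  71. ] -8.1
```

View pics/w1.png

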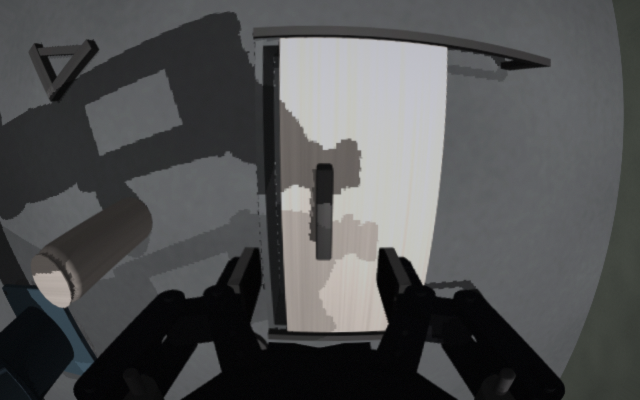

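The rib (rows 165–260, col 325) lies between the fingers, parallel to the pads. Descend and grip.

>>> send_rows(
  series=[
    [0.0015,0.0,0.025,0.003],
    [0.001,0.0,0.021,0.002],
    [0,0,0,0],
  ],
)

```text
clock: 3.13
tool_pos: [543.4, 208.0, 73.8]
tool_rot: [[0.99, -0.139, -0.004], [-0.139, -0.99, -0.001], [-0.004, 0.001, -1.0]]
force: [-1.3, 0.4, -0.3]
width: 60.0
```

>>> send_rows(
  series=[
    [0,0,0,0],
    [0,0,0,0],
    [0,0,0,0],
    [0,0,0,0],
    [0,0,0,0],
  ],
  gripper=1,
  squeeze=30,
)

```text
clock: 3.55
tool_pos: [546.3, 207.9, 77.2]
tool_rot: [[0.99, -0.14, 0.002], [-0.14, -0.99, 0.0], [0.002, -0.001, -1.0]]
force: [-0.4, 1.4, 0.1]
width: 0.6
```

```bash
python3 -c "
from h import *
p=shot('wrist','w2');shot('side','s2');s=env.observe();print(s['width'],s['tool_pos'],s['force'])"
```

```text
-0.3573043133916139 [545.91317076 207.72072292  76.60194375] [-0.14848197  1.42893991 -0.80763151]
```

View pics/w2.png

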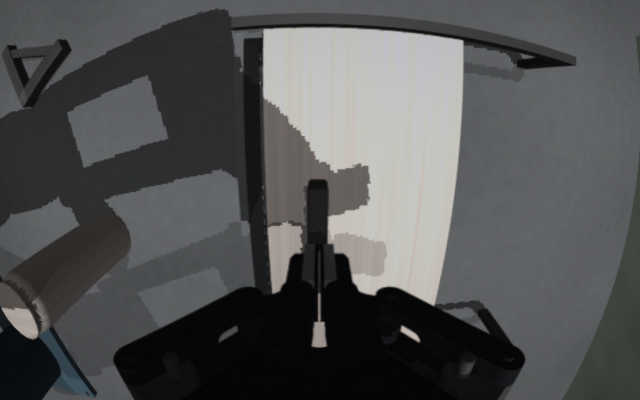

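View pics/s2.png

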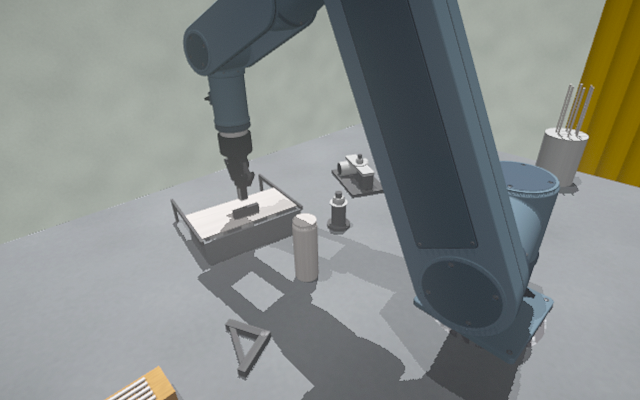

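```bash
python3 -c "
from h import *
np.set_printoptions(linewidth=200,suppress=True)
p=shot('wrist');w=cloud(p,True);s=env.observe();print(s['width'],s['tool_pos'],s['joint_pos'])
for c in(290,306,318,330,345,400):
  for r in(190,215,235,248,260,275,290,310,330): print(c,r,np.round(w[r,c],0),end=';')
  print()
R=np.array(s['tool_rot']);print('tcp px',proj(p,s['tool_pos'],True),'grasp',proj(p,np.array(s['tool_pos'])-19*R[:,2],True))
t=shot('top','t2');print(proj(t,s['tool_pos']))
"
```

```text
-0.006093658097001158 [545.81003062 207.67402958  76.38722793] [ 9.89394559 24.06792401 92.22901744  0.00025939 63.66143637 17.97069704]
290 190 [532. 234.  67.];290 215 [529. 217.  67.];290 235 [526. 203.  67.];290 248 [524. 193.  66.];290 260 [534. 216. 127.];290 275 [535. 216. 141.];290 290 [537. 221. 161.];290 310 [538. 220. 172.];290 330 [540. 226. 188.];
306 190 [542. 233.  68.];306 215 [539. 216.  66.];306 235 [537. 201.  66.];306 248 [542. 220. 123.];306 260 [542. 219. 135.];306 275 [543. 219. 148.];306 290 [543. 220. 159.];306 310 [544. 221. 173.];306 330 [544. 220. 182.];
318 190 [550. 238.  91.];318 215 [548. 224.  92.];318 235 [546. 212.  92.];318 248 [547. 218. 122.];318 260 [547. 219. 135.];318 275 [547. 219. 148.];318 290 [547. 214. 151.];318 310 [545. 204. 152.];318 330 [533. 118.  67.];
330 190 [557. 231.  67.];330 215 [555. 214.  67.];330 235 [553. 200.  67.];330 248 [553. 218. 123.];330 260 [553. 218. 135.];330 275 [552. 218. 148.];330 290 [552. 218. 159.];330 310 [552. 219. 172.];330 330 [551. 213. 176.];
345 190 [566. 229.  66.];345 215 [564. 212.  66.];345 235 [563. 198.  67.];345 248 [562. 188.  66.];345 260 [559. 213. 127.];345 275 [558. 213. 141.];345 290 [558. 218. 160.];345 310 [557. 218. 173.];345 330 [556. 223. 188.];
400 190 [602. 224.  66.];400 215 [601. 207.  67.];400 235 [600. 193.  68.];400 248 [600. 182.  66.];400 260 [600. 172.  67.];400 275 [600. 159.  66.];400 290 [578. 215. 161.];400 310 [575. 217. 175.];400 330 [599. 105.  66.];
tcp px (np.float64(231.04525260518125), np.float64(317.9905989690795)) grasp (np.float64(244.09869270929934), np.float64(317.9376088718706))
(np.float64(154.74850331517294), np.float64(258.5277556090823))
```

View pics/t2.png

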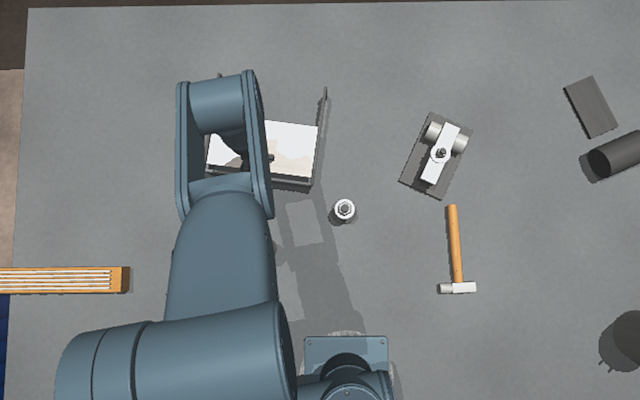

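```bash
python3 -c "
from h import *
p=shot('wrist');s=env.observe();print(s['tool_pos'],-RT(p)[0].T@RT(p)[1],RT(p)[0][2])
p=shot('side')
for z in(76,91,119):print(z,proj(p,[546,207,z]))
q=cloud(p)
for r in range(180,222,3): print(r,[tuple(np.round(q[r,c]).tolist()) for c in (236,240,244,248)])
i=p['img'][150:240,190:310,::-1];cv2.imwrite('pics/s3.png',cv2.resize(i,None,fx=6,fy=6,interpolation=0))
"
```

```text
[545.6430484  207.60280663  76.0567505 ] [556.82462028 284.43253141 255.92431389] [-0.04177314 -0.29990844 -0.95305296]
76 (np.float64(210.72596652451944), np.float64(244.9838312900908))
91 (np.float64(205.6864607474121), np.float64(244.27576163243225))
119 (np.float64(196.06280025135644), np.float64(242.92360086622807))
180 [(530.0, 228.0, 177.0), (531.0, 217.0, 173.0), (491.0, 229.0, 191.0), (492.0, 219.0, 187.0)]
183 [(546.0, 221.0, 161.0), (519.0, 225.0, 172.0), (499.0, 226.0, 179.0), (503.0, 213.0, 173.0)]
186 [(825.0, 72.0, -4.0), (519.0, 226.0, 164.0), (515.0, 217.0, 162.0), (513.0, 208.0, 160.0)]
189 [(553.0, 219.0, 141.0), (536.0, 218.0, 147.0), (533.0, 208.0, 144.0), (774.0, 58.0, -2.0)]
192 [(788.0, 95.0, -4.0), (539.0, 217.0, 137.0), (531.0, 211.0, 138.0), (758.0, 69.0, -3.0)]
195 [(767.0, 108.0, -2.0), (541.0, 217.0, 128.0), (531.0, 212.0, 130.0), (738.0, 81.0, -1.0)]
198 [(751.0, 118.0, -3.0), (539.0, 219.0, 121.0), (530.0, 214.0, 122.0), (617.0, 153.0, 64.0)]
201 [(627.0, 185.0, 64.0), (619.0, 177.0, 63.0), (610.0, 170.0, 64.0), (602.0, 163.0, 64.0)]
204 [(614.0, 193.0, 63.0), (603.0, 187.0, 64.0), (593.0, 181.0, 66.0), (589.0, 171.0, 64.0)]
207 [(597.0, 204.0, 64.0), (589.0, 196.0, 65.0), (543.0, 210.0, 90.0), (541.0, 200.0, 86.0)]
210 [(546.0, 232.0, 89.0), (541.0, 224.0, 88.0), (540.0, 213.0, 83.0), (538.0, 203.0, 80.0)]
213 [(544.0, 234.0, 82.0), (541.0, 225.0, 79.0), (542.0, 213.0, 73.0), (539.0, 203.0, 71.0)]
216 [(544.0, 235.0, 73.0), (542.0, 225.0, 70.0), (541.0, 215.0, 66.0), (538.0, 205.0, 62.0)]
219 [(542.0, 237.0, 66.0), (541.0, 227.0, 62.0), (532.0, 221.0, 64.0), (524.0, 214.0, 64.0)]
```

View pics/s3.png

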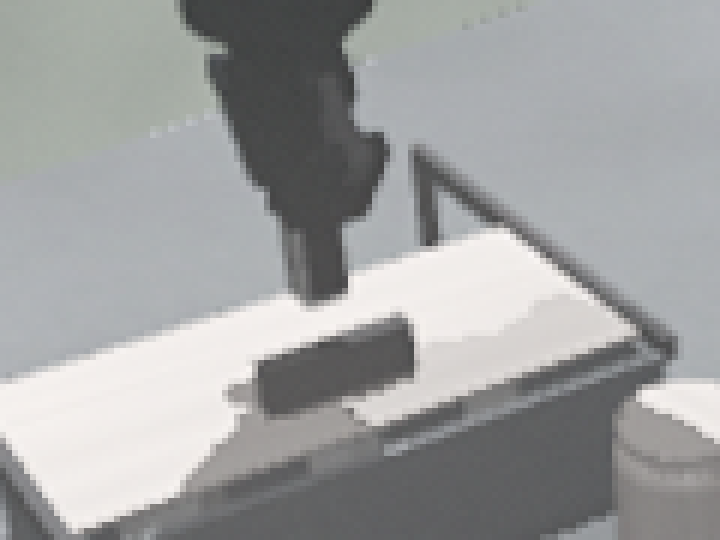

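```bash
python3 -c "
from h import *
p=shot('wrist');w=cloud(p,True)
for r in range(238,256): print(r,[tuple(np.round(w[r,c]).tolist()) for c in (308,314,322,328)])
p=shot('side');
for z in(95,100,105,110,115,120):print(z,proj(p,[540,218,z]),proj(p,[546,207,z]),proj(p,[540,197,z]))
w0=None
i=shot('wrist')['img'][200:350,240:400,::-1];cv2.imwrite('pics/w3.png',cv2.resize(i,None,fx=4,fy=4,interpolation=0))
"
```

```text
238 [(540.0, 210.0, 89.0), (544.0, 210.0, 91.0), (548.0, 209.0, 91.0), (552.0, 208.0, 90.0)]
239 [(540.0, 210.0, 91.0), (543.0, 210.0, 92.0), (548.0, 209.0, 91.0), (551.0, 208.0, 90.0)]
240 [(540.0, 209.0, 90.0), (543.0, 209.0, 91.0), (548.0, 208.0, 91.0), (551.0, 207.0, 90.0)]
241 [(540.0, 208.0, 91.0), (543.0, 208.0, 91.0), (548.0, 208.0, 92.0), (551.0, 206.0, 90.0)]
242 [(540.0, 207.0, 90.0), (543.0, 208.0, 92.0), (548.0, 207.0, 92.0), (551.0, 205.0, 89.0)]
243 [(540.0, 207.0, 91.0), (543.0, 207.0, 91.0), (548.0, 206.0, 92.0), (551.0, 205.0, 90.0)]
244 [(542.0, 219.0, 118.0), (545.0, 218.0, 117.0), (549.0, 218.0, 117.0), (nan, nan, nan)]
245 [(542.0, 220.0, 120.0), (545.0, 219.0, 119.0), (549.0, 219.0, 120.0), (552.0, 218.0, 119.0)]
246 [(542.0, 219.0, 120.0), (545.0, 218.0, 119.0), (549.0, 218.0, 120.0), (552.0, 218.0, 120.0)]
247 [(542.0, 219.0, 121.0), (545.0, 219.0, 121.0), (549.0, 218.0, 121.0), (552.0, 218.0, 121.0)]
248 [(542.0, 219.0, 121.0), (545.0, 219.0, 122.0), (549.0, 218.0, 122.0), (552.0, 218.0, 122.0)]
249 [(542.0, 219.0, 122.0), (545.0, 219.0, 123.0), (549.0, 218.
[... 1094 characters left out ...]
1043159239265), np.float64(243.60471143855733)) (np.float64(200.35035229610062), np.float64(248.2812239911137))
110 (np.float64(201.55958831358268), np.float64(240.9226926335367)) (np.float64(199.1874375420713), np.float64(243.3626242456225)) (np.float64(198.6299124722879), np.float64(248.05213525468218))
115 (np.float64(199.81402279776114), np.float64(240.66994103205167)) (np.float64(197.45523781079694), np.float64(243.1192436196311)) (np.float64(196.9003022406173), np.float64(247.82182541355417))
120 (np.float64(198.05899897906727), np.float64(240.415819902367)) (np.float64(195.71375842423714), np.float64(242.87455916690914)) (np.float64(195.16144808403845), np.float64(247.59028467841438))
```

View pics/w3.png

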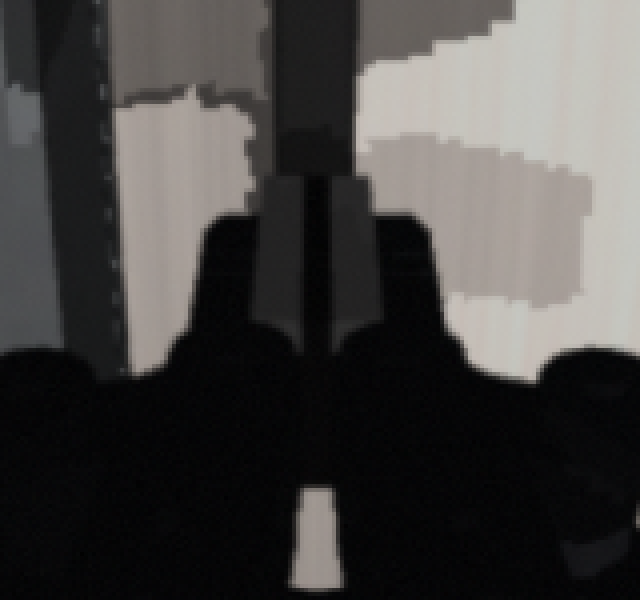

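Both cameras place the shut fingertips at z≈115, while the state reports TCP z=76. So the real tips sit about 40 mm short of the reported TCP, and the gripper closed on air above the rib. I'll open, go down 40 mm and re-check.

>>> send_rows(
  series=[
    [0,0,0,0],
    [0,0,0,0],
    [0,0,0,0],
    [-0.001,0,0.02,0],
    [0,0,0.02,0],
    [0,0,0,0],
  ],
  gripper=0.4,
)

```text
clock: 4.5
tool_pos: [541.7, 207.2, 32.5]
tool_rot: [[0.99, -0.141, -0.006], [-0.141, -0.99, -0.001], [-0.006, 0.002, -1.0]]
force: [-0.7, -0.4, -0.6]
width: 51.1
```

>>> send_rows(
  series=[
    [0,0,0,0],
    [0,0,0,0],
    [0,0,0,0],
    [0,0,0,0],
  ],
  gripper=1,
  squeeze=30,
)

```text
clock: 4.83
tool_pos: [545.7, 208.0, 37.3]
tool_rot: [[0.99, -0.141, 0.002], [-0.141, -0.99, 0.0], [0.002, -0.001, -1.0]]
force: [-0.6, 0.1, 2.7]
width: 11.0
```

```bash
python3 -c "
from h import *
p=shot('wrist','w4');w=cloud(p,True);s=env.observe();print(s['width'],s['tool_pos'],s['force'])
for r in range(225,256,3): print(r,[tuple(np.round(w[r,c]).tolist()) for c in (300,308,314,322,328,336)])
"
```

```text
11.151369754794738 [545.66599586 207.9487444   37.29559905] [-0.88993407  0.09953724  4.52325723]
225 [(538.0, 225.0, 66.0), (545.0, 235.0, 92.0), (548.0, 234.0, 92.0), (551.0, 234.0, 92.0), (554.0, 234.0, 92.0), (557.0, 223.0, 68.0)]
228 [(538.0, 223.0, 66.0), (545.0, 233.0, 92.0), (547.0, 233.0, 93.0), (551.0, 233.0, 92.0), (553.0, 232.0, 93.0), (557.0, 221.0, 67.0)]
231 [(538.0, 222.0, 67.0), (544.0, 232.0, 91.0), (547.0, 231.0, 91.0), (551.0, 231.0, 92.0), (553.0, 231.0, 92.0), (557.0, 219.0, 67.0)]
234 [(538.0, 220.0, 67.0), (544.0, 230.0, 92.0), (547.0, 230.0, 92.0), (550.0, 230.0, 92.0), (553.0, 229.0, 92.0), (557.0, 218.0, 67.0)]
237 [(537.0, 218.0, 66.0), (544.0, 228.0, 90.0), (547.0, 229.0, 92.0), (550.0, 228.0, 91.0), (553.0, 228.0, 93.0), (556.0, 216.0, 67.0)]
240 [(537.0, 217.0, 67.0), (544.0, 227.0, 92.0), (547.0, 227.0, 92.0), (550.0, 227.0, 92.0), (553.0, 226.0, 92.0), (556.0, 214.0, 67.0)]
243 [(538.0, 220.0, 78.0), (544.0, 226.0, 91.0), (546.0, 225.0, 91.0), (550.0, 226.0, 93.0), (552.0, 225.0, 91.0), (556.0, 217.0, 77.0)]
246 [(538.0, 220.0, 80.0), (543.0, 225.0, 93.0), (546.0, 224.0, 91.0), (550.0, 224.0, 91.0), (552.0, 224.0, 92.0), (556.0, 217.0, 80.0)]
249 [(539.0, 220.0, 85.0), (543.0, 223.0, 91.0), (546.0, 223.0, 92.0), (549.0, 222.0, 92.0), (552.0, 222.0, 92.0), (556.0, 217.0, 84.0)]
252 [(539.0, 221.0, 89.0), (543.0, 221.0, 91.0), (546.0, 221.0, 91.0), (549.0, 220.0, 90.0), (552.0, 220.0, 92.0), (555.0, 218.0, 88.0)]
255 [(539.0, 220.0, 90.0), (543.0, 220.0, 91.0), (nan, nan, nan), (549.0, 219.0, 92.0), (552.0, 219.0, 92.0), (555.0, 218.0, 91.0)]
```

View pics/w4.png

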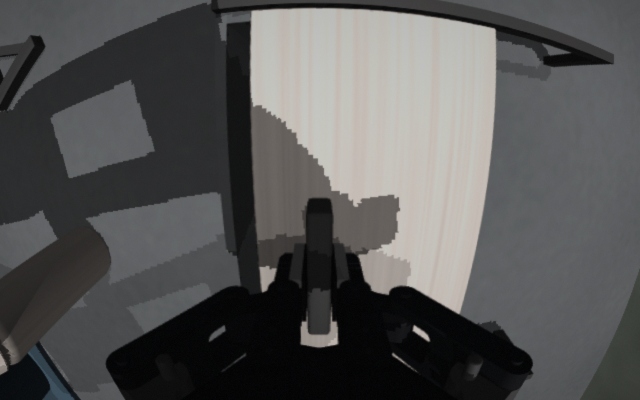

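Rib gripped (width 11 mm); tips at z≈77. Slide.

>>> send_rows(
  series=[
    [0.006,0,0,0],
    [0.01,0,0,0],
    [0.01,0,0,0],
    [0.01,0,0,0],
    [0.01,0,0,0],
    [0.01,0,0,0],
    [0.01,0,0,0],
    [0.01,0,0,0],
    [0.01,0,0,0],
    [0.006,0,0,0],
    [0.002,0,0,0],
  ],
)

```text
clock: 5.8
tool_pos: [639.2, 194.1, 37.3]
tool_rot: [[0.99, -0.141, 0.002], [-0.141, -0.99, -0.0], [0.002, -0.0, -1.0]]
force: [-2.8, -1.8, 6.7]
width: 11.2
```

>>> send_rows(
  series=[
    [0.003,0,0,0],
    [0.003,0,0,0],
    [0,0,0,0],
  ],
)

```text
clock: 6.05
tool_pos: [644.8, 193.3, 37.3]
tool_rot: [[0.99, -0.141, 0.002], [-0.141, -0.99, -0.0], [0.002, -0.0, -1.0]]
force: [-1.1, -1.1, 5.5]
width: 11.3
```

>>> send_rows(
  series=[
    [0.002,0,0,0],
    [0.002,0,0,0],
    [0.001,0,0,0],
    [0,0,0,0],
  ],
)

```text
clock: 6.38
tool_pos: [645.2, 193.2, 37.3]
tool_rot: [[0.99, -0.14, -0.006], [-0.14, -0.99, -0.0], [-0.006, 0.001, -1.0]]
force: [-12.7, -0.8, 13.6]
width: 10.8
```

>>> send_rows(
  series=[
    [-0.002,0,0,0],
    [0,0,0,0],
    [0,0,0,0],
    [0,0,-0.02,0],
    [0,0,-0.035,0],
    [-0.02,0,-0.035,0],
    [-0.035,0,-0.02,0],
    [-0.035,0,0,0],
    [-0.02,0,0,0],
    [0,0,0,0],
  ],
  gripper=0.3,
)

```text
clock: 7.22
tool_pos: [533.9, 209.7, 146.7]
tool_rot: [[0.99, -0.139, -0.001], [-0.139, -0.99, 0.0], [-0.001, -0.0, -1.0]]
force: [-0.8, 0.3, -0.5]
width: 59.4
```

```bash
python3 -c "
from h import *
p=shot('wrist','w5');s=env.observe();print(s['width'],s['tool_pos'],s['force'])
for t in nets.tip_of(p,'socket'): print(np.round(t['location'],1),t['confidence'].__round__(2),atz(p,*t['location'],6,True))
for t in nets.recognise(p,'socket'): print(t)
np.savez('w5.npz',w=cloud(p,True),i=p['img'])
"
```

```text
59.63762202937966 [536.31780822 209.28584544 146.61872251] [ 0.10133035  0.74712089 -0.53330478]
[182.8 333.7] 0.88 [549.33258435 202.7255219    6.        ]
[242.6 336.7] 0.65 [544.10710358 132.36900442   6.        ]
[109.2 343. ] 0.56 [568.85557954 278.83042065   6.        ]
{'rect': [324.3, 233.1, 348.5, 279.0], 'confidence': 0.83}
{'rect': [320.3, 167.5, 356.7, 213.8], 'confidence': 0.79}
{'rect': [324.8, 89.2, 370.0, 134.0], 'confidence': 0.57}
```

View pics/w5.png

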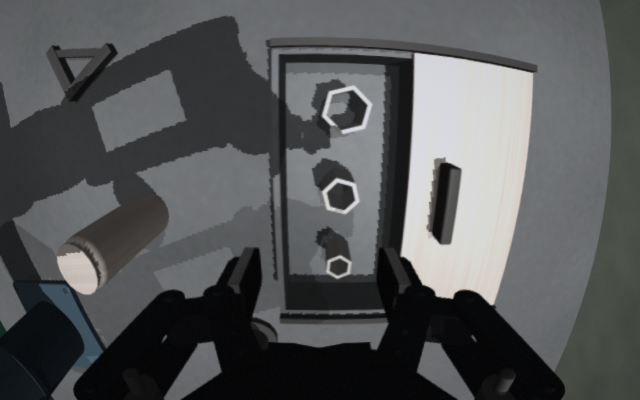

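Case open: large socket at (108,347), middle (195,340), small (266,339). Fit the rings.

```bash
cat >> h.py <<'E'
def hexfit(pts):
    "pts: Nx2 outline points of a hexagon (world mm); returns centre, flat-normal yaw mod 60 deg, across flats"
    from scipy.optimize import least_squares
    c0=(pts.max(0)+pts.min(0))/2
    best=None
    for a0 in range(0,60,10):
        def f(v):
            d=pts-v[:2];ang=np.radians(v[2])+np.arange(6)*np.pi/3
            return (d@np.stack([np.cos(ang),np.sin(ang)])).max(1)-v[3]
        r=least_squares(f,[*c0,a0,15],loss='soft_l1',f_scale=.5)
        if best is None or r.cost<best.cost: best=r
    v=best.x;return v[:2],v[2]%60,2*v[3],np.sqrt(2*best.cost/len(pts))
def rings(p,fish,z,rect,thr=None):
    l,t,r,b=[int(round(x)) for x in rect];l-=6;t-=6;r+=6;b+=6;l=max(l,0);t=max(t,0)
    g=cv2.cvtColor(p['img'][t:b,l:r],cv2.COLOR_RGB2GRAY)
    if thr is None: thr=(int(g.max())+int(np.median(g)))//2
    S=8;gb=cv2.resize(g,None,fx=S,fy=S,interpolation=cv2.INTER_CUBIC)
    m=(gb>thr).astype(np.uint8)
    cs,h=cv2.findContours(m,cv2.RETR_CCOMP,cv2.CHAIN_APPROX_NONE)
    k=max(range(len(cs)),key=lambda i:cv2.contourArea(cs[i]))
    out=[]
    for kk in [k]+[i for i in range(len(cs)) if h[0][i][3]==k and cv2.contourArea(cs[i])>30*S]:
        c=cs[kk][::4,0,:];px=(c+0.5)/S-0.5
        W=np.array([atz(p,y+t,x+l,z,fish)[:2] for x,y in px]);out.append(hexfit(W))
    return out
E
python3 -c "
from h import *
p=shot('wrist');s=env.observe();print(s['tool_pos'])
for r in nets.recognise(p,'socket'):
    for z in (56,):
        for c,a,w,e in rings(p,True,z,r['rect'],140): print(z,np.round(c,1),round(a,1),round(w,1),round(e,2))
w=np.load('w5.npz')['w'];i=np.load('w5.npz')['i']
for b in [(100,120,320,380),(175,215,318,360),(255,280,322,352)]:
    W=w[b[0]:b[1],b[2]:b[3]];I=i[b[0]:b[1],b[2]:b[3]].mean(-1);m=I>150;print('z',np.nanmedian(W[m],0))
"
```

```text
[538.9603195  208.58676539 145.95282711]
56 [542.5 129.3] 47.3 24.0 0.23
56 [542.3 129.4] 47.5 18.3 0.14
56 [553.3 202.3] 6.1 32.0 0.33
56 [552.9 202.4] 5.8 24.0 0.12
56 [571.  276.1] 33.1 41.2 1.64
z [583.40404013 278.95767465  56.38341254]
z [554.67402322 199.80047586  56.63785471]
z [543.40646612 127.8268093   56.45237517]
```

```bash
python3 -c "
from h import *
i=np.load('topi.npy')[:,:,::-1]
a=cv2.resize(i[135:171,420:462],None,fx=8,fy=8,interpolation=2);b=cv2.resize(i[190:226,323:365],None,fx=8,fy=8,interpolation=2)
cv2.imwrite('pics/nuts.png',np.hstack([a,b]))"
```

```text
(no output)
```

View pics/nuts.png

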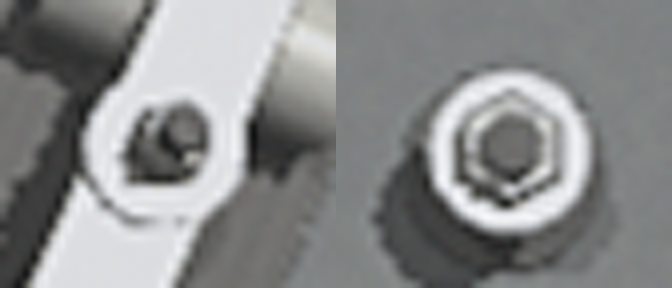

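The clamp's nut is clearly the smaller one (22 mm), so socket_m is the one to use. It's at (553, 202) with a flat normal at 6°.

```bash
python3 -c "
from h import *
s=env.observe();print(s['tool_pos'],cmdyaw())
plan([553,202.3,100],6.0,n=4)"
```

```text
[538.97189925 208.50978401 145.71226819] -8.103027225996227
[[0.0037, 0.001, 0.0114, -0.062], [0.0036, 0.0013, 0.0115, -0.061], [0.0035, 0.0015, 0.0114, -0.062], [0.0035, 0.0017, 0.0114, -0.061]] end [553.  202.3 100. ] 6.0
```

>>> send_rows(
  series=[
    [0.0037,0.001,0.0115,-0.062],
    [0.0036,0.0013,0.0115,-0.061],
    [0.0035,0.0015,0.0115,-0.062],
    [0.0035,0.0017,0.0115,-0.061],
    [0,0,0,0],
    [0,0,0,0],
  ],
)

```text
clock: 7.97
tool_pos: [552.0, 202.1, 98.8]
tool_rot: [[0.995, 0.102, -0.002], [0.102, -0.995, -0.0], [-0.002, 0.0, -1.0]]
force: [0.3, -0.1, 0.1]
width: 59.5
```

```bash
python3 -c "
from h import *
p=shot('wrist','w6');s=env.observe();print(s['tool_pos'],cmdyaw(s))
for r in nets.recognise(p,'socket'):
        print(r['rect'])
        for c,a,w,e in rings(p,True,56,r['rect'],140): print(np.round(c,1),round(a,1),round(w,1),round(e,2))
plan([553,202.3,-12],6.0,n=5)"
```

```text
[552.29470658 202.31924998  99.6369338 ] 5.86933558594704
[298.9, 174.5, 339.6, 229.7]
[554.2 206.8] 39.6 36.4 1.79
[552.9 202.3] 6.0 24.0 0.09
[283.8, 246.8, 312.7, 298.8]
[542.7 129.2] 47.0 23.6 0.22
[542.2 129.4] 46.8 18.7 0.14
[320.4, 85.0, 381.3, 135.2]
[572.3 279.3] 36.9 45.7 1.21
[568.9 279.1] 33.3 31.4 1.44
[[0.0001, 0.0001, 0.0224, 0.0], [0.0001, 0.0, 0.0225, -0.001], [0.0001, 0.0001, 0.0224, 0.0], [0.0002, 0.0, 0.0224, 0.0], [0.0001, 0.0001, 0.0225, -0.001]] end [553.  202.3 -12. ] 6.0
```

View pics/w6.png

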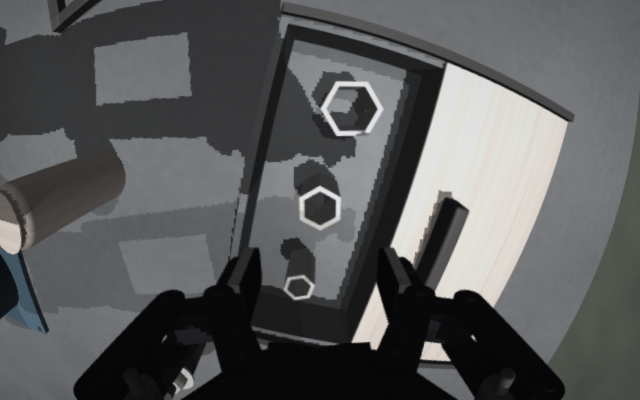

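>>> send_rows(
  series=[
    [0,0,0.03,0],
    [0,0,0.03,0],
    [0,0,0.03,0],
    [0,0,0.015,0],
    [0,0,0.005,0],
    [0,0,0,0],
  ],
)

```text
clock: 8.57
tool_pos: [551.2, 202.5, -10.7]
tool_rot: [[0.995, 0.104, -0.002], [0.104, -0.995, -0.0], [-0.002, 0.0, -1.0]]
force: [-0.9, -0.2, 0.5]
width: 59.7
```

>>> send_rows(
  series=[
    [0,0,0,0],
    [0,0,0,0],
    [0,0,0,0],
    [0,0,0,0],
  ],
  gripper=1,
  squeeze=40,
)

```text
clock: 8.9
tool_pos: [553.4, 202.9, -8.1]
tool_rot: [[0.994, 0.105, 0.004], [0.105, -0.995, 0.001], [0.004, -0.0, -1.0]]
force: [0.3, 1.2, 6.8]
width: 30.3
```

```bash
python3 -c "
from h import *
p=shot('wrist','w7');s=env.observe();print(s['width'],s['tool_pos'],cmdyaw(s),s['force'])
for r in nets.recognise(p,'socket'):
        print(r['rect'])
        for c,a,w,e in rings(p,True,56,r['rect'],140): print(np.round(c,1),round(a,1),round(w,1),round(e,2))
"
```

```text
30.320149854340375 [553.40868205 202.89663114  -8.0555923 ] 6.01073753081756 [-0.58664238  0.07648002  5.57285924]
[282.1, 213.2, 352.1, 318.8]
[561.3 187.6] 14.2 18.3 1.3
[278.0, 317.4, 310.0, 346.6]
[536.9 174.9] 7.5 34.4 0.83
[319.0, 64.5, 436.9, 165.9]
[570.4 279.4] 37.1 44.3 0.98
[568.8 279. ] 36.4 30.6 1.38
```

View pics/w7.png

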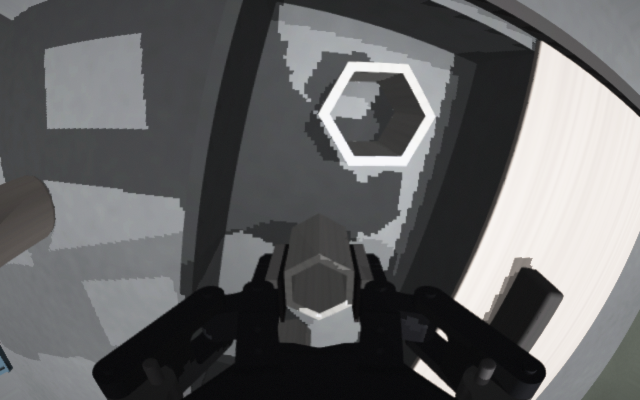

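Socket_m gripped, width 30.3. Lift, then carry towards the clamp.

>>> send_rows(
  series=[
    [0,0,-0.015,0],
    [0,0,-0.03,0],
    [0,0,-0.035,0],
    [0,0,-0.035,0],
    [0,0,-0.015,0],
    [0,0,0,0],
  ],
)

```text
clock: 9.5
tool_pos: [555.0, 203.2, 125.4]
tool_rot: [[0.994, 0.105, 0.01], [0.105, -0.994, 0.002], [0.01, -0.001, -1.0]]
force: [0.5, 0.4, -1.7]
width: 30.4
```

```bash
python3 -c "
from h import *
p=shot('wrist','w8');s=env.observe();print(s['width'],s['tool_pos'],cmdyaw(s),s['force'])
w=cloud(p,True)
plan([545,-120,130],6)
"
```

```text
30.37146480224647 [553.37048858 202.8608657  122.65346177] 6.01531031668971 [-0.14877682  0.10338265 -1.3044686 ]
[[-0.0047, 0.0356, -0.0008, 0.0], [-0.0047, 0.0356, -0.0008, 0.0], [-0.0047, 0.0355, -0.0008, 0.0], [-0.0046, 0.0356, -0.0009, 0.0], [-0.0047, 0.0356, -0.0008, 0.0], [-0.0047, 0.0356, -0.0008, 0.0], [-0.0047, 0.0355, -0.0008, 0.0], [-0.0047, 0.0356, -0.0008, 0.0], [-0.0047, 0.0356, -0.0008, 0.0]] end [ 545. -120.  130.] 6.0
```

View pics/w8.png

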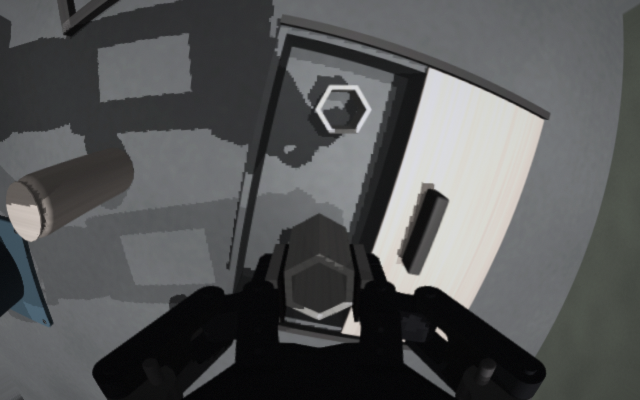

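>>> send_rows(
  series=[
    [-0.004,0.02,0,0],
    [-0.004,0.036,0,0],
    [-0.004,0.036,0,0],
    [-0.004,0.036,0,0],
    [-0.004,0.036,0,0],
    [-0.004,0.036,0,0],
    [-0.004,0.036,0,0],
    [-0.004,0.036,0,0],
    [-0.004,0.036,0,0],
    [-0.004,0.036,0,0],
    [-0.004,0.036,0,0],
    [-0.004,0.036,0,0],
  ],
)

```text
clock: 10.55
tool_pos: [546.1, -217.2, 117.9]
tool_rot: [[0.995, 0.105, -0.003], [0.105, -0.995, 0.002], [-0.003, -0.002, -1.0]]
force: [0.5, 0.3, -1.3]
width: 30.5
```

>>> send_rows(
  series=[
    [-0.004,0.036,0,0],
    [-0.004,0.036,0,0],
    [-0.004,0.02,0,0],
    [0,0,0,0],
    [0,0,0,0],
  ],
)

```text
clock: 10.97
tool_pos: [543.8, -309.4, 117.6]
tool_rot: [[0.995, 0.102, -0.003], [0.102, -0.995, 0.003], [-0.003, -0.003, -1.0]]
force: [-0.2, -0.7, -1.5]
width: 30.0
```

```bash
python3 -c "
from h import *
p=shot('wrist','w9');s=env.observe();print(s['width'],s['tool_pos'],cmdyaw(s),s['force'])
for q,z in(('nut',0),('nut_p_seat',75),('nut_q_seat',75),('clamp',0)):
  for t in nets.tip_of(p,q)[:2]: print(q,np.round(t['location'],1),round(t['confidence'],2),atz(p,*t['location'],z,True))
for t in nets.recognise(p,'nut'): print(t)
i=p['img'][:,:,::-1]
cv2.imwrite('pics/w9.png',i)
np.savez('w9.npz',w=cloud(p,True),i=p['img'])
"
```

```text
30.23150312222661 [ 544.16803955 -308.10505399  117.93892788] 5.950977820713153 [ 0.12576601  0.99621903 -1.45107004]
nut [108.8 332.9] 0.61 [ 549.67568571 -234.22096066    0.        ]
nut_p_seat [111.6 330.6] 0.6 [ 544.9974065  -236.00552708   75.        ]
nut_q_seat [240.7 315.2] 0.4 [ 544.0512659  -336.05858931   75.        ]
{'rect': [302.1, 77.2, 361.7, 145.8], 'confidence': 0.71}
```

View pics/w9.png

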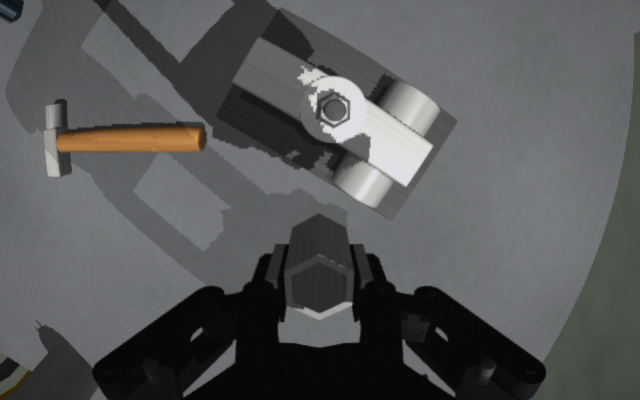

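The nut is at (110,335), and the network also calls it nut_p (which goes with socket_m). Zoom in to get centre and yaw.

```bash
python3 -c "
from h import *
i=np.load('w9.npz')['i'][70:152,295:370,::-1];w=np.load('w9.npz')['w']
cv2.imwrite('pics/nutz.png',cv2.resize(i,None,fx=8,fy=8,interpolation=0)[:600])
np.set_printoptions(linewidth=220,suppress=True)
print(np.round(w[88:134:2,312:358:2,2]))"
```

```text
[[ 77.  76.  76.  76.  75.  76.  76.  75.  75.  77.  75.  75.  76.  75.  77.  75.  76.  76.  76.  76.  76.  76.  77.]
 [ 77.  74.  76.  75.  76.  76.  76.  76.  76.  75.  76.  76.  76.  77.  76.  77.  75.  77.  75.  76.  75.  76.  76.]
 [ 76.  76.  75.  76.  76.  75.  75.  76.  75.  75.  87.  84.  76.  76.  74.  75.  75.  76.  77.  74.  76.  75.  75.]
 [ 75.  76.  75.  77.  76.  75.  75.  76.  75.  87.  90.  90.  88.  86.  76.  75.  76.  76.  75.  76.  76.  76.  76.]
 [ 75.  76.  76.  76.  76.  75.  75.  88.  88.  90.  92.  91.  92.  90.  87.  76.  76.  77.  75.  76.  76.  75.  76.]
 [ 75.  76.  76.  77.  76.  76.  87.  90.  90.  92.  91.  90.  94.  92.  88.  89.  86.  76.  76.  76.  76.  77.  75.]
 [ 76.  75.  76.  74.  86.  90.  90.  91.  92.  91. 105. 104. 105.  92.  93.  92.  90.  87.  87.  76.  76.  76.  75.]
 [ 76.  75.  76.  88.  91.  90.  91.  92. 105. 105. 106. 107. 106. 105. 104. 104.  93.  91.  90.  76.  76.  76.  76.]
 [ 76.  76.  77.  87.  91.  nan  91. 105. 108. 105. 105. 106. 105. 106. 105. 106.  91.  91.  90.  77.  76.  75.  76.]
 [ 75.  76.  75.  87.  91.  93.  95. 1
[... 914 characters left out ...]
77.  77.  75.  77.  76.  88.  89.  91.  91.  91.  93.  93.  92.  90.  88.  75.  76.  76.  75.  76.  76.  76.]
 [ 75.  75.  76.  76.  76.  77.  75.  86.  88.  90.  91.  91.  90.  87.  86.  75.  75.  76.  76.  76.  76.  76.  76.]
 [ 76.  77.  76.  76.  75.  77.  75.  76.  76.  87.  89.  90.  88.  74.  76.  76.  76.  75.  76.  77.  76.  76.  75.]
 [ 76.  76.  76.  75.  78.  76.  76.  75.  75.  76.  87.  86.  76.  75.  75.  75.  76.  75.  76.  76.  77.  77.  76.]
 [ nan  76.  75.  75.  77.  76.  76.  75.  75.  76.  76.  76.  75.  76.  75.  76.  76.  75.  75.  76.  76.  75.  75.]
 [ 76.  76.  76.  75.  75.  75.  76.  76.  74.  75.  75.  76.  77.  75.  76.  75.  76.  76.  76.  77.  74.  76.  76.]]
```

View pics/nutz.png

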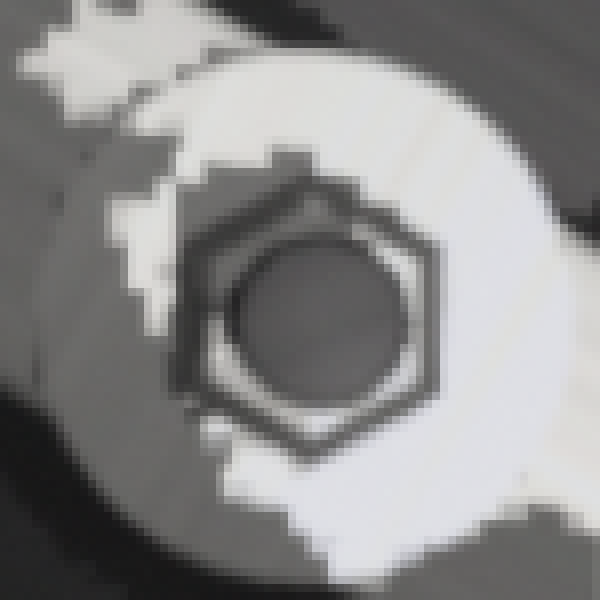

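```bash
cat > n.py <<'E'
from h import *
def nutfit(w,box):
    W=w[box[0]:box[1],box[2]:box[3]]
    Z=W[...,2]
    st=W[(Z>101)&(Z<112)];tops=st[:,:2]
    e=cv2.minEnclosingCircle(tops.astype(np.float32));print('stud',len(st),np.round(tops.mean(0),2),np.round(st[:,2].mean(),1),e)
    k=(Z>82)&(Z<120);n=W[k][:,:2]
    h=cv2.convexHull(n.astype(np.float32))[:,0,:].astype(float)
    H=[]
    for a,b in zip(h,np.roll(h,-1,0)):
        m=max(1,int(np.linalg.norm(b-a)/.3));H+= [a+(b-a)*j/m for j in range(m)]
    print('nut hull',hexfit(np.array(H)), n.mean(0))
    # pixel mask contour at height 85 
    m=k.astype(np.uint8);wa=W[(Z>72)&(Z<79)]
if __name__=='__main__':
    w=np.load('w9.npz')['w'];nutfit(w,(80,142,302,362))
    p=shot('wrist');nutfit(cloud(p,True),(80,142,302,362))
    Z=cloud(p,True)[...,2];m=np.zeros(Z.shape,np.uint8);m[85:137,305:360]=((Z>82)&(Z<120))[85:137,305:360]
    cs,_=cv2.findContours(m,cv2.RETR_EXTERNAL,cv2.CHAIN_APPROX_NONE);c=max(cs,key=cv2.contourArea)[:,0,:]
    for z in (83,85): print(z,hexfit(np.array([atz(p,y,x,z,True)[:2] for x,y in c])))
    q=shot('side');print(env.observe()['tool_pos'])
E
python3 n.py
```

```text
stud 384 [ 546.05 -234.47] 105.6 ((546.052978515625, -234.38453674316406), 7.103022575378418)
nut hull (array([ 546.18504402, -234.51701594]), np.float64(6.692159201045783), np.float64(21.92540743710218), np.float64(0.1916687283457138)) [ 545.69243869 -234.30735558]
stud 369 [ 546.32 -234.34] 105.5 ((546.5245361328125, -234.43441772460938), 7.035780906677246)
nut hull (array([ 546.57933734, -234.40915443]), np.float64(6.088702747572579), np.float64(21.705321302901623), np.float64(0.2802516964506397)) [ 546.13064027 -234.24145403]
83 (array([ 546.74957604, -234.50487424]), np.float64(6.962762890373668), np.float64(21.555985395736723), np.float64(0.2649610939717127))
85 (array([ 546.66415482, -234.46718276]), np.float64(6.9635219160776956), np.float64(21.357108372304857), np.float64(0.2628216223759502))
[ 545.58554133 -307.9518857   120.07141462]
```

Nut at (546.4, -234.4), 22 mm, yaw ≈6.5°, and the socket is held at yaw 6°. Move above it.

```bash
python3 -c "
from h import *
s=env.observe();print(s['tool_pos'],cmdyaw(s))
plan([546.4,-233.8,115],6.5,n=4)"
```

```text
[ 545.58554133 -307.9518857   120.07141462] 6.0958214543606655
[[0.0022, -0.0184, 0.0013, -0.002], [0.0022, -0.0184, 0.0012, -0.002], [0.0022, -0.0184, 0.0013, -0.001], [0.0023, -0.0184, 0.0013, -0.002]] end [ 546.4 -233.8  115. ] 6.5
```

>>> send_rows(
  series=[
    [0.0022,-0.0184,0.001,-0.002],
    [0.0022,-0.0184,0.001,-0.002],
    [0.0022,-0.0184,0.001,-0.002],
    [0.0022,-0.0184,0.001,-0.002],
    [0,0,0,0],
    [0,0,0,0],
    [0,0,0,0],
    [0,0,0,0],
  ],
)

```text
clock: 12.03
tool_pos: [546.4, -235.0, 116.1]
tool_rot: [[0.994, 0.113, 0.001], [0.113, -0.994, -0.001], [0.0, 0.001, -1.0]]
force: [0.6, -0.1, -1.1]
width: 30.5
```

```bash
python3 -c "
from h import *
A=[]
for k in range(6):
    s=env.observe();A.append([*s['tool_pos'],cmdyaw(s),*s['force']]);cams.get_image('wrist')
print(np.round(A,1))
p=shot('side','s9');shot('wrist','w10')
i=p['img'][120:220,300:420,::-1];cv2.imwrite('pics/s9.png',cv2.resize(i,None,fx=6,fy=6,interpolation=2))
"
```

```text
[[ 5.464e+02 -2.350e+02  1.161e+02  6.500e+00  6.000e-01 -1.000e-01
  -1.100e+00]
 [ 5.463e+02 -2.353e+02  1.161e+02  6.500e+00  3.000e-01 -2.000e-01
  -9.000e-01]
 [ 5.462e+02 -2.354e+02  1.160e+02  6.400e+00  8.000e-01  0.000e+00
  -1.400e+00]
 [ 5.461e+02 -2.355e+02  1.159e+02  6.400e+00 -0.000e+00  1.000e-01
  -1.300e+00]
 [ 5.461e+02 -2.354e+02  1.159e+02  6.400e+00  2.000e-01 -2.000e-01
  -5.000e-01]
 [ 5.460e+02 -2.354e+02  1.158e+02  6.400e+00 -2.000e-01  5.000e-01
  -7.000e-01]]
```

View pics/s9.png

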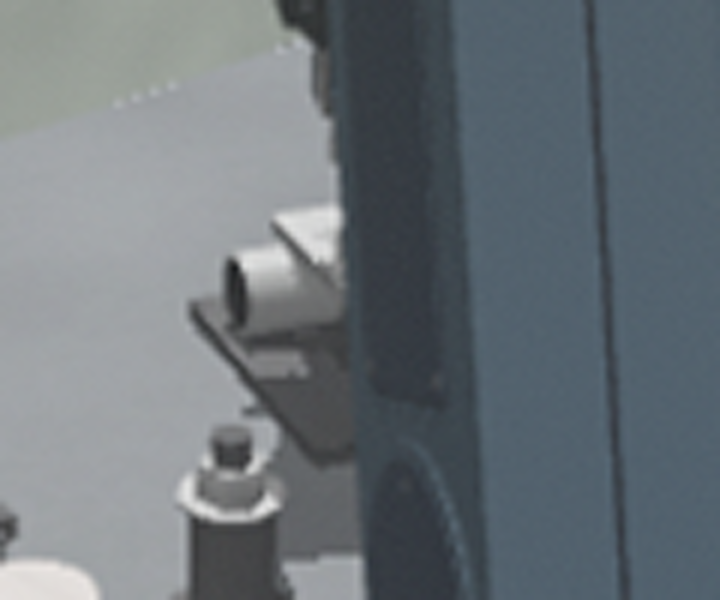

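View pics/w10.png

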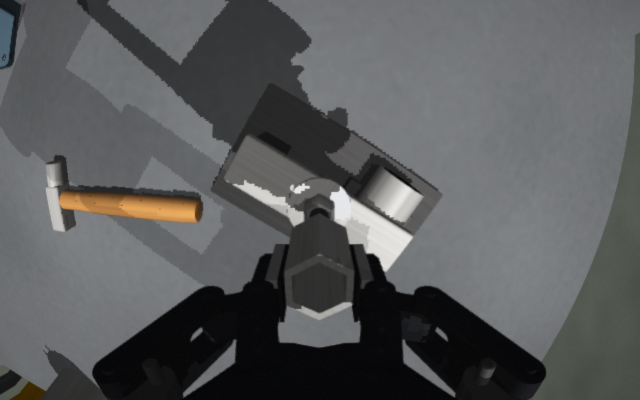

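>>> send_rows(
  series=[
    [0.0005,-0.0015,0.01,0],
    [0,0,0.01,0],
    [0,0,0.01,0],
    [0,0,0.002,0],
    [0,0,0,0],
    [0,0,0,0],
    [0,0,0,0],
    [0,0,0,0],
  ],
)

```text
clock: 13.1
tool_pos: [546.8, -233.5, 84.4]
tool_rot: [[0.994, 0.113, 0.001], [0.113, -0.994, -0.001], [0.001, 0.001, -1.0]]
force: [-0.8, 0.1, -1.3]
width: 29.8
```

```bash
python3 -c "
from h import *
for k in range(2):
    p=shot('wrist','w11');s=env.observe();print(np.round(s['tool_pos'],1),round(cmdyaw(s),1),np.round(s['force'],1),np.round(s['wrist_torque'],2))
i=p['img'][170:340,250:390,::-1];cv2.imwrite('pics/w11.png',cv2.resize(i,None,fx=4,fy=3.5,interpolation=0))
"
```

```text
[ 546.8 -233.5   84.4] 6.5 [-0.   0.5 -0.5] [-0.04  0.03  0.  ]
[ 546.8 -233.5   84.4] 6.5 [ 0.1  0.6 -1.5] [ 0.05 -0.   -0.03]
```

View pics/w11.png

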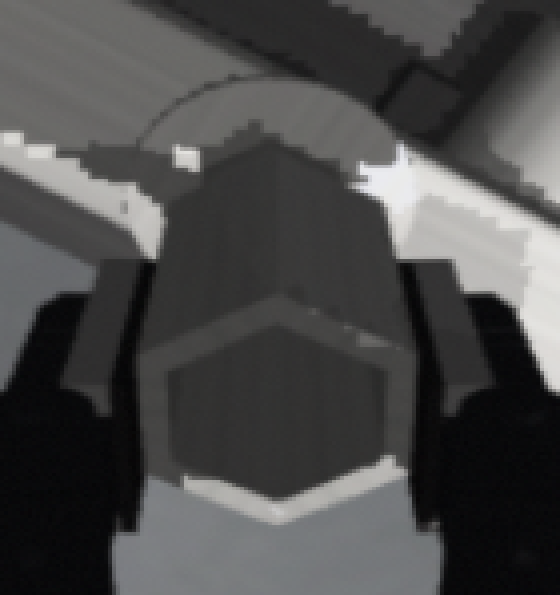

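>>> send_rows(
  series=[
    [-0.0003,0.0003,0.003,0],
    [0,0,0.003,0],
    [0,0,0.003,0],
    [0,0,0.002,0],
    [0,0,0.001,0],
    [0,0,0,0],
  ],
)

```text
clock: 13.7
tool_pos: [545.9, -233.5, 71.4]
tool_rot: [[0.994, 0.113, -0.001], [0.113, -0.994, 0.0], [-0.001, -0.001, -1.0]]
force: [0.6, -0.8, -1.5]
width: 30.3
```

Bottom is past the nut's taper with no contact force. Continue.

>>> send_rows(
  series=[
    [0.0003,0,0.002,0],
    [0,0,0.002,0],
    [0,0,0.002,0],
    [0,0,0.002,0],
    [0,0,0.001,0],
    [0,0,0,0],
    [0,0,0,0],
  ],
)

```text
clock: 14.28
tool_pos: [546.4, -233.6, 62.8]
tool_rot: [[0.994, 0.113, -0.0], [0.113, -0.994, 0.0], [-0.0, -0.0, -1.0]]
force: [-0.6, -0.2, -0.7]
width: 30.1
```

>>> send_rows(
  series=[
    [0,0,0.001,0],
    [0,0,0.001,0],
    [0,0,0.0005,0],
    [0,0,0,0],
    [0,0,0,0],
    [0,0,0,0],
  ],
)

```text
clock: 14.78
tool_pos: [546.6, -233.7, 60.9]
tool_rot: [[0.994, 0.113, 0.0], [0.113, -0.994, -0.0], [0.0, 0.0, -1.0]]
force: [-1.1, -0.4, 5.4]
width: 30.1
```

Contact of about +6.5 N at the predicted seat height (TCP z 61). Check the seat in the picture, then nudge to test play.

```bash
python3 -c "
from h import *
p=shot('wrist','w12');s=env.observe();print(np.round(s['tool_pos'],1),round(cmdyaw(s),1),np.round(s['force'],1),s['width'])
w=cloud(p,True)
print('rim z',[np.round(w[r,c],1).tolist() for r,c in((262,300),(262,338),(255,319))])
print('front face',[np.round(w[r,c],1).tolist() for r,c in((215,310),(225,320),(240,325))])
i=p['img'][150:340,230:410,::-1];cv2.imwrite('pics/w12.png',cv2.resize(i,None,fx=4,fy=3,interpolation=0))
"
```

```text
[ 546.6 -233.7   60.9] 6.5 [-1.6  0.4  5.3] 30.283368964299704
rim z [[537.5, -221.9, 124.2], [553.6, -219.8, 124.7], [545.1, -216.3, 126.5]]
front face [[540.2, -217.9, 76.0], [545.7, -216.6, 92.7], [548.1, -217.7, 108.0]]
```

View pics/w12.png

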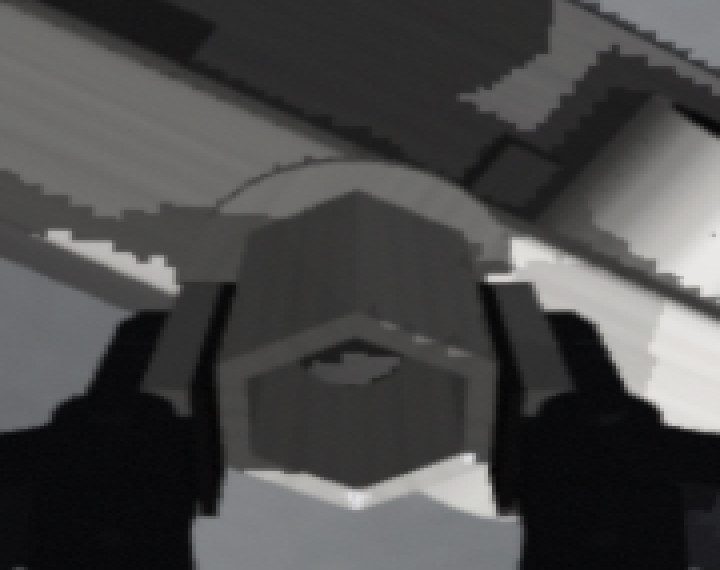

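>>> send_rows(
  series=[
    [0,0,0,0.03],
    [0,0,0,0.03],
    [0,0,0,0.03],
    [0,0,0,0],
  ],
)

```text
clock: 15.17
tool_pos: [546.7, -234.2, 60.9]
tool_rot: [[1.0, 0.022, 0.001], [0.022, -1.0, -0.001], [0.001, 0.001, -1.0]]
force: [-1.9, -0.7, 5.0]
width: 30.4
```

```bash
python3 -c "
from h import *
s=env.observe();print(np.round(s['tool_pos'],1),round(cmdyaw(s),1),np.round(s['force'],1),np.round(s['wrist_torque'],2),s['width'])"
```

```text
[ 546.7 -234.2   60.9] 1.3 [-1.9 -0.7  5. ] [-0.08  0.25 -0.08] 30.400287482501458
```

Rim z≈125 puts the lower end at 75, on the washer, with the stud visible in the bore. Turn back, then do a short lateral play test and check the case.

>>> send_rows(
  series=[
    [0,0,0,-0.03],
    [0,0,0,-0.03],
    [0,0,0,-0.03],
    [0.003,0,0,0],
    [0,0,0,0],
    [0,0,0,0],
  ],
)

```text
clock: 15.67
tool_pos: [547.0, -233.9, 61.0]
tool_rot: [[0.994, 0.114, -0.005], [0.114, -0.994, -0.001], [-0.005, 0.0, -1.0]]
force: [-9.2, -2.2, 10.5]
width: 30.4
```

>>> send_rows(
  series=[
    [-0.003,0,0,0],
    [0,0,0,0],
    [0,0,0,0],
    [0,0,0,0],
    [0,0,0,0],
  ],
)

```text
clock: 16.08
tool_pos: [546.5, -234.1, 61.0]
tool_rot: [[0.994, 0.113, 0.0], [0.113, -0.994, -0.001], [0.0, 0.001, -1.0]]
force: [-1.8, -0.1, 6.3]
width: 30.4
```

```bash
python3 -c "
from h import *
p=shot('top','t9');s=env.observe();print(np.round(s['tool_pos'],1),round(cmdyaw(s),1),np.round(s['force'],1),np.round(s['wrist_torque'],2),s['width'])
q=shot('wrist','w13')
i=cv2.resize(p['img'][50:300,150:480,::-1],None,fx=2.4,fy=2.4);cv2.imwrite('pics/t9.png',i[:600,:800])
w=cloud(p)
for r in nets.recognise(p,'socket'): print(r)
m=(w[...,2]>85)&(w[...,2]<97);m[:, :200]=0;m[:,330:]=0;m[170:]=0;print('rib',np.nanmean(w[m],0))
"
```

```text
[ 546.5 -234.    60.9] 6.5 [-2.7 -0.2  6.6] [-0.    0.45 -0.04] 30.229414167256067
{'rect': [223.2, 139.3, 244.2, 159.3], 'confidence': 0.56}
{'rect': [286.5, 153.9, 293.7, 166.8], 'confidence': 0.44}
rib [643.53623707 191.41304231  90.19183325]
```

View pics/t9.png

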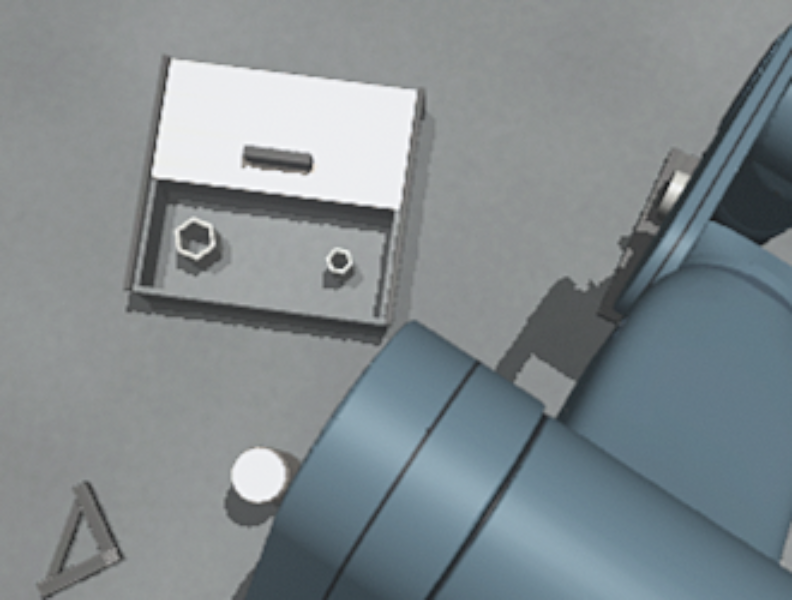

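The other two sockets stand in the case at (240,195) and (262,340), and the cover is fully open. The 3 mm sideways command met resistance after about 0.5 mm, so the fit is snug. Hand in.

```bash
python3 -c "
from bench import order
print(order.finish_job())"
```

```text
the job is handed in; nothing more can be done
None
```

The cover is fully open, and the middle socket (24 mm bore) is gripped and seated on the clamp's 22 mm nut. I handed the job in at about 16 s; no verdict came back.

**What I did:** I slid the cover until it met the stop. I judged the clamp's nut from the pictures to be the smaller one (21.4–21.9 mm measured, and the network called it nut_p). So I picked only the middle socket, turned it to match the nut, and lowered it.

**Last checks:**
- **Seat:** the socket went past the nut's tapered top without contact force and stopped at the washer with about 6 N. Its rim was at z≈125 mm, so its lower end is at about 75 mm. It reads upright, with the grip set to 40 N at 30 mm.
- **Fit:** a 3 mm sideways command moved it only about 0.5 mm, at 9 N. A 5° turn met almost no resistance.
- **Case and cover:** the large and small sockets stand free in the case. The rib had moved about 100 mm from its start, which fits the cover being at the 120 mm stop.
- **Other things:** the can and square looked untouched in the last top view, and the hammer in a wrist picture just before seating. I did not measure whether they had shifted.

**Disagreements:**
- The real fingertips sat about 40 mm short of the reported TCP, so my first try at the rib closed on air above it. I corrected for this from the cameras and the force readings.
- The top camera placed the nut about 3–4 mm from where the wrist camera did. I used the wrist measurement, and the socket seated there.

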